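# Lock the cam arms of the solvent-waste coupler

### The job

Two white receivers with cam-arm couplers stand on the lab bench; one coupler has an adapter sitting in its mouth, the other is empty. Lock the one that holds the adapter: swing its two cam arms down together, until both lie fully home against the coupler, and leave the adapter seated. Do not shut one arm while the other still stands out.

Things in the scene. Friction and masses are not known exactly. Their poses are not given: they have to be found in the camera images.
- coupler: Fixed white box 130 x 130 x 40 mm with a mouth-up coupler (outer diameter 47 mm, mouth at z 132 mm) on a pipe stub at its centre; its twin with an empty mouth is not listed. Origin: centre of the box's underside, on the bench; z up the coupler's axis, y through both cam arms. Arm pivots (parallel to x) at y +25 and -25 mm, z 120 mm; their ears reach 31 mm from the axis in y, 13 mm in x.
- adapter: Loose steel adapter, about 0.2 kg, in the coupler's mouth: a grooved round plug 36 mm in diameter and 48 mm high, with a hexagonal collar 43 to 50 mm wide on top, over the mouth. Origin: centre of its underside, seated 95 mm above the underside of the coupler's box, so that its top lies 23 mm above the arm pivots. z up.
- cam_left (a joint): Angle (rad) of the cam arm on the coupler's +y side: 0 = fully home, hanging straight down (stop); 1.57 = out level; 1.85 most; starts 1.25 to 1.75. Arm: brass bar 14 mm wide along x, 5 mm thick, reaching 55 mm from its pivot, then a thin 18 mm ring. Stiff hinge, 0.1 N m (5 N at 20 mm from the pivot); stays where it is left.
- cam_right (a joint): Angle (rad) of the like cam arm on the coupler's -y side: 0 = fully home (stop), 1.57 = out level. Fully home both arms measure 60 mm over their outer faces. An open gripper lowered over the coupler, one finger on either side in y and outside the ears, folds both arms down as it sinks and can then squeeze them home at a height 15 to 40 mm below the pivots.
Not all that is in view belongs to the job. Leave any red look-alike of the coupler alone.

How it is judged:
By the outcome, as a careful person would: the job done as asked, in the order asked, and still so for the second after the job is handed in, with the robot touching nothing.
It also fails if it takes over 29 s, if anything falls off the work surface, if the arm or the gripper's body presses on something with over 40 N, if the wrist force passes 120 N, or if a joint passes its speed limit or range.

### The arm

A 6-joint arm with a two-finger parallel gripper is mounted at the origin on the work surface. World frame = base frame: x ahead of the robot, y to its left, z up, the work surface at z = 0. Lengths are in m, angles in degrees, forces in N, time in s.
With the tool pointing down it reaches from about 0.3 to 0.75 m from the base axis. Payload 8.5 kg.
Tool frame: the origin (TCP) lies midway between the tips of the shut fingers; the grasp point (between the pads) lies 19 mm behind it (env.tcp_to_grasp is the z of the grasp point in the tool frame, in m); z points along the fingers, y is the line along which they close (so a half turn about z gives the same grasp; the last joint's range is limited). The gripper opens to 85 mm and grips with 20 to 120 N. Pads are 22 mm wide; open, the fingers measure 114 mm over their backs; the gripper's body (76 mm by 85 mm) begins 54 mm behind the grasp point. The pads swing forward as they close: fully open they stand 13 mm farther back than shut.
Start: joints at [65.014, 21.807, 74.336, -0, 83.858, -12.336], TCP at [0.12, 0.537, 0.231] pointing down, gripper open.
Joint ranges: [-178.18, 178.18], [-50.72, 133.34], [12.68, 142.11], [-81.47, 261.47], [9.98, 163.14], [-165.26, 165.26]. Speed limits (degrees/s): [136.94, 136.94, 180, 180, 180, 180].

### API

Orientations are given as a 3x3 rotation matrix whose columns are the frame's x, y, z axes.
In Python, from rig import env, imaging, job, models gives the robot as it stands. The module is installed in compiled form; this text tells all that it offers.
- The arm moves only by the tool jog_arm, never from a script. Its argument "plan" is text: rows parted by semicolons, each of 7 numbers parted by spaces: the turn, a rotation vector about the tool's x, y, z in degrees, then the shift along the tool's x, y, z in cm, then the closure in counts, from 0 (fully open) to 255 (shut). In form: rx ry rz x y z claw; .... A call has 1 to 10 rows; each row shifts and turns the commanded pose from where the row before left it, along the tool's axes as they then stand; what a row does not reach is not made up. A row lasts 1/12 s, in which the tool goes at most 41.7 mm and 7.16 degrees, less where a joint would pass 70% of its speed; a pose out of reach is approached as far as the arm can. A call with a gripper value outside its range is refused whole. The fingers move at their own pace and stop on an object; "grip_force" is the grip in N (left out, the last holds). Time passes only in rows, so rows that do not move let the fingers close. It gives the time, the measured TCP pose, the force, the opening and the grip force at its end, in the units of the state.
- env.observe(): the state, without advancing time (a new reading comes with each control period).
- imaging.get_image(name): name is "scene" or "side" or "wrist"; returns a dict with "pixels" (400x640x3 uint8, red, green, blue), "depth" (400x640 float32, m along the optical axis (not along the pixel's ray), 0 where there is no reading), "fov_y" (degrees; the focal length in pixels is half the picture's height over the tangent of half this angle, whatever the lens; pixels are square), "cx", "cy" (the principal point, pixels), "world_from_camera" (4x4, takes a point from camera to world coordinates). Camera axes: x right, y down, z forward; pixel columns grow to the right and rows downward; lengths in m; the calibration is good to about 2 mm. A picture is of the moment at which its call begins.
- job.close_job(): hands the job in; it is judged then, once.
Trained networks look in the newest picture that a camera, given by its name, has taken for a name from the list of things; names that differ only in an ending like _2 or _b are one class to them, and where a whole thing is asked for, a point or a joint stands for the part that bears it (a point fixed in the world has none). Each returns a list of dicts, best first, with "confidence" (0 to 1); they miss things now and then, are a little off and sometimes report something else, mostly with a low value. They report only what shows in the picture. A call takes as long as a camera call. They do not tell look-alikes from the thing itself.
- models.outline_of(camera, query): "region" (400x640 bool, what is visible of it) and "bbox" ([centre column, centre row, width, height] in pixels, round what is visible of it).
- models.tip_of(camera, query): "at" ([column, row] in pixels: a listed point, or the origin of a listed thing).
The state is a dict: "time_s": time; "q": joint angles; "qvel": joint speeds; "joint_efforts": joint torques, N m; "position": TCP position; "tool_rot": TCP orientation; "ft_force": force on the tool from outside, world axes, zero at the start; "wrist_torque": the same for the moment, N m; "grip_width": finger opening in m; "gripper_force": force on a finger pad.
Only numpy, scipy, OpenCV 4.12 (cv2) and the standard library are available. Lean on these libraries where they do the work, as an engineer would, in place of code of your own. Each camera call takes 0.05 s, during which the arm holds its last target. There are 200 camera calls.

## Working session

There is one attempt and no reset: what is moved stays moved. The work goes in short steps, Python scripts to look and compute and a tool call to move; the robot and the scene stay as the last step left them, time stands still between calls to the robot, and variables do not carry over. Pictures are saved under pics/ and viewed, at most 10 in all, crops included, and the job is handed in when it is done.

Besides the shell and the picture viewer there is one more tool, called after "Request:" as a command line: name --argument value ..., lists and objects as JSON in quotes. jog_arm: Moves the arm, as the interface text tells. Its arguments: {"type":"object","properties":{"plan":{"type":"string"},"grip_force":{"type":"number"}},"required":["plan"]}

```bash
mkdir -p pics; cat > h.py <<'E'
import numpy as np, cv2
from rig import env, imaging, job, models
def cloud(im):
    d=im["depth"]; f=200/np.tan(np.radians(im["fov_y"]/2))
    v,u=np.mgrid[:400,:640]
    P=np.stack([(u-im["cx"])/f*d,(v-im["cy"])/f*d,d],-1)
    T=im["world_from_camera"]
    W=P@T[:3,:3].T+T[:3,3]; W[d==0]=np.nan
    return W
def save(n,px): cv2.imwrite(f"pics/{n}.png",px[...,::-1])
E
python3 - <<'E'
from h import *
np.set_printoptions(precision=3,suppress=True)
a=[]
for c in ["scene","side"]:
    im=imaging.get_image(c); a.append(im["pixels"]); W=cloud(im)
    for q in ["coupler","adapter","cam_left"]:
        for o in models.outline_of(c,q):
            p=W[o["region"]]; print(c,q,round(o["confidence"],2),np.round(o["bbox"]),np.nanmedian(p,0),np.nanmin(p,0),np.nanmax(p,0))
        
save("a",cv2.resize(np.vstack(a),(480,600),interpolation=cv2.INTER_AREA))
print(env.observe()["tool_rot"],env.tcp_to_grasp)
E
```

```text
scene coupler 0.72 [411. 327.  73.  77.] [0.579 0.35  0.04 ] [ 0.482  0.27  -0.003] [0.644 0.43  0.134]
scene coupler 0.63 [347. 189.  64.  67.] [0.357 0.104 0.04 ] [ 0.209  0.011 -0.004] [0.428 0.183 0.135]
scene adapter 0.7 [318. 244.  27.  28.] [0.554 0.131 0.142] [0.529 0.109 0.129] [0.574 0.155 0.146]
scene cam_left 0.63 [347. 251.  35.  13.] [0.526 0.174 0.116] [ 0.448  0.137 -0.002] [0.554 0.206 0.143]
scene cam_left 0.58 [359. 172.   3.  22.] [0.327 0.118 0.088] [0.31  0.104 0.038] [0.337 0.123 0.125]
scene cam_left 0.57 [435. 319.  10.  18.] [0.558 0.377 0.082] [0.553 0.365 0.049] [0.562 0.381 0.125]
side coupler 0.9 [361. 133.  63.  65.] [0.56  0.329 0.04 ] [ 0.483  0.182 -0.001] [0.644 0.422 0.135]
side coupler 0.79 [271. 208.  74.  76.] [0.343 0.073 0.04 ] [ 0.253  0.005 -0.002] [0.427 0.25  0.135]
side coupler 0.62 [364. 190.  76.  82.] [0.545 0.105 0.04 ] [ 0.467  0.041 -0.004] [0.646 0.298 0.145]
side adapter 0.85 [366. 166.  22.  18.] [0.552 0.126 0.143] [ 0.531  0.105 -0.001] [0.603 0.298 0.149]
[[-0.976  0.219 -0.   ]
 [ 0.219  0.976 -0.   ]
 [ 0.    -0.    -1.   ]] -0.0187
```

View pics/a.png

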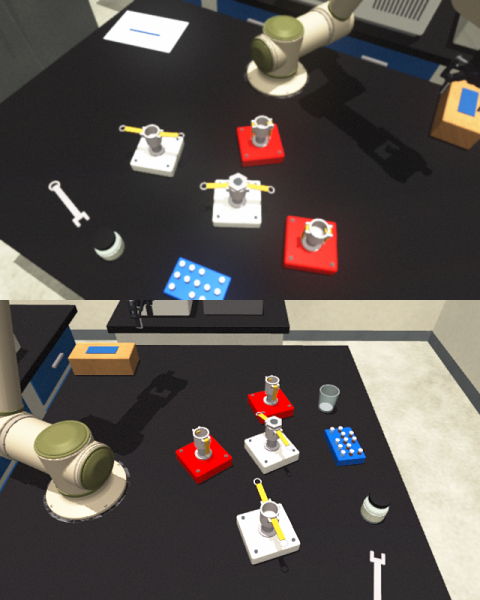

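The picture shows two white couplers. In the scene view (full scale) one is at about (317,250), with a hex adapter at (318,244). The other is at about (208,195) with a hollow mouth. The red pair at (347,189) and (411,327) are look-alikes. The one at (317,250) fits the description, so I'll confirm it in a crop and measure its arm line.

```bash
python3 - <<'E'
from h import *
np.set_printoptions(precision=3,suppress=True)
t=[]
for c,(x0,y0) in {"scene":(150,150),"side":(300,130)}.items():
    im=imaging.get_image(c); W=cloud(im); px=im["pixels"]
    t.append(cv2.resize(px[y0:y0+150,x0:x0+230 if c=="scene" else x0+150],None,fx=2.0,fy=2.0,interpolation=cv2.INTER_CUBIC))
    hsv=cv2.cvtColor(px,cv2.COLOR_RGB2HSV)
    near=np.hypot(W[...,0]-.552,W[...,1]-.131)<.11
    y=near&(hsv[...,0]>15)&(hsv[...,0]<32)&(hsv[...,1]>130)&(W[...,2]>.07)
    p=W[y]; vx,vy,a,b=cv2.fitLine(p[:,:2].astype(np.float32),cv2.DIST_HUBER,0,.01,.01).ravel()
    s=(p[:,:2]-[.552,.131])@[vx,vy]
    print(c,y.sum(),"dir",np.degrees(np.arctan2(vy,vx)),"pt",a,b,"s",s.min(),s.max())
    for m in (s<-.03,s>.03): print(m.sum(),np.median(p[m],0) if m.any() else 0, p[m].min(0) if m.any() else 0,p[m].max(0) if m.any() else 0)
    w=near&(abs(W[...,2]-.04)<.004)&(hsv[...,1]<60)&(hsv[...,2]>120)
    q=W[w][:,:2].astype(np.float32)*1000
    print("box",cv2.minAreaRect(q))
    ad=near&(W[...,2]>.138)&(hsv[...,1]<90); q=W[ad]; print("top",ad.sum(),cv2.minEnclosingCircle(q[:,:2].astype(np.float32)*1000),np.median(q,0))
save("b",np.hstack(t))
E
```

```text
scene 304 dir -62.512775 pt 0.5534806 0.12933157 s -0.07847347990463736 0.08104937342502773
137 [0.527 0.183 0.115] [0.511 0.159 0.106] [0.542 0.202 0.124]
147 [0.58  0.079 0.12 ] [0.564 0.058 0.113] [0.593 0.106 0.125]
box ((552.5311279296875, 130.8664093017578), (128.0740509033203, 129.3862762451172), 26.805158615112305)
top 425 ((550.293701171875, 129.76895141601562), 24.967731475830078) [0.552 0.13  0.142]
side 178 dir -62.457615 pt 0.5581947 0.114176095 s -0.07660321225861738 0.08164814699268398
54 [0.523 0.182 0.116] [0.511 0.16  0.109] [0.533 0.2   0.124]
108 [0.575 0.081 0.121] [0.56  0.056 0.116] [0.592 0.106 0.128]
box ((551.7282104492188, 127.97831726074219), (129.6178436279297, 130.00885009765625), 27.405750274658203)
top 262 ((551.543701171875, 128.55503845214844), 26.500389099121094) [0.552 0.127 0.143]
```

View pics/b.png

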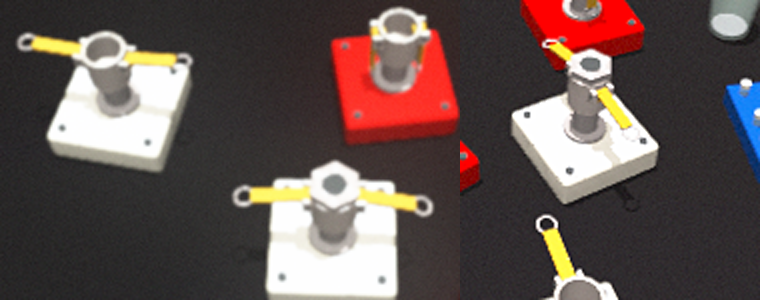

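The crop confirms it: the white coupler with the hex adapter is at scene (317,250), both arms out. Its centre is about (0.552, 0.1295) with the arm line at 117.3°, and the 130 mm box and 143 mm top check out. Next I go above it.

Request:
jog_arm --plan "0 0 0 -1.5 -0.9 0 0;0 0 0 -2.6 -1.55 0 0;0 0 0 -2.6 -1.55 0 0;0 0 0 -2.6 -1.55 0 0;0 0 0 -2.6 -1.55 0 0;0 0 0 -2.6 -1.55 0 0;0 0 0 -2.6 -1.55 0 0;0 0 0 -2.6 -1.55 0 0;0 0 0 -2.6 -1.55 0 0;0 0 0 -2.6 -1.55 0 0"

```text
time_s: 1.33
position: [0.3318, 0.336, 0.2315]
tool_rot: [[-0.976, 0.219, 0.0], [0.219, 0.976, 0.0], [-0.0, 0.0, -1.0]]
ft_force: [0.9, -0.2, 0.2]
grip_width: 0.0852
gripper_force: 0.0
```

Request:
jog_arm --plan "0 0 0 -2.6 -1.55 0 0;0 0 0 -2.6 -1.55 0 0;0 0 0 -2.6 -1.55 0 0;0 0 0 -2.6 -1.55 0 0;0 0 0 -2.6 -1.55 0 0;0 0 0 -2.6 -1.55 0 0;0 0 0 -2.6 -1.55 0 0;0 0 0 -2.6 -1.55 0 0;0 0 0 -2.6 -1.55 0 0;0 0 0 -2.6 -1.5 0 0"

```text
time_s: 2.17
position: [0.5517, 0.1282, 0.2313]
tool_rot: [[-0.976, 0.219, 0.0], [0.219, 0.976, 0.0], [0.0, 0.0, -1.0]]
ft_force: [-0.4, 0.9, -0.4]
grip_width: 0.0853
gripper_force: 0.0
```

Request:
jog_arm --plan "0 0 -5 0 0 0 0;0 0 -5 0 0 0 0;0 0 -5 0 0 0 0;0 0 -5 0 0 0 0;0 0 -5 0 0 0 0;0 0 -5 0 0 0 0;0 0 -5 0 0 0 0;0 0 -5 0 0 0 0;0 0 0 0 0 0 0;0 0 0 0 0 0 0"

```text
time_s: 3.0
position: [0.5507, 0.1295, 0.2313]
tool_rot: [[-0.889, -0.457, -0.0], [-0.457, 0.889, -0.0], [0.0, 0.0, -1.0]]
ft_force: [-0.3, 0.1, -0.7]
grip_width: 0.0853
gripper_force: 0.0
```

```bash
cat > m.py <<'E'
from h import *
np.set_printoptions(precision=4,suppress=True)
def meas(n,cams=("wrist",)):
    s=env.observe(); print(s["time_s"],s["position"],np.degrees(np.arctan2(*s["tool_rot"][1::-1,1])),s["tool_rot"][:,2],s["q"],s["ft_force"])
    for c in cams:
        im=imaging.get_image(c); W=cloud(im); px=im["pixels"]
        if c=="wrist": save(n,px)
        hsv=cv2.cvtColor(px,cv2.COLOR_RGB2HSV)
        near=np.hypot(W[...,0]-.552,W[...,1]-.131)<.11
        w=near&(abs(W[...,2]-.04)<.004)&(hsv[...,1]<60)&(hsv[...,2]>120)
        if w.any(): print("box",cv2.minAreaRect(W[w][:,:2].astype(np.float32)*1000))
        ad=near&(abs(W[...,2]-.143)<.006)&(hsv[...,1]<90); q=W[ad]
        if ad.any(): print("top",ad.sum(),cv2.minEnclosingCircle(q[:,:2].astype(np.float32)*1000),cv2.minAreaRect(q[:,:2].astype(np.float32)*1000),np.median(q,0))
        y=near&(hsv[...,0]>15)&(hsv[...,0]<32)&(hsv[...,1]>130)&(W[...,2]>.06)
        p=W[y]
        if y.sum()>9:
            vx,vy,a,b=cv2.fitLine(p[:,:2].astype(np.float32),cv2.DIST_HUBER,0,.01,.01).ravel()
            print("arms",y.sum(),np.degrees(np.arctan2(vy,vx)),a,b,p.min(0),p.max(0))
E
python3 -c "from m import *; meas('c')"
```

```text
3.0 [0.5507 0.1295 0.2313] 117.20052584935283 [-0. -0. -1.] [   1.245    23.4019   71.7687   -0.0002   84.83   -115.9555] [-0.2746  0.0863 -0.6562]
box ((550.6669921875, 128.70001220703125), (128.102783203125, 127.75926971435547), 27.433900833129883)
top 2297 ((551.085693359375, 128.79281616210938), 24.894834518432617) ((550.9837646484375, 129.04193115234375), (49.1242561340332, 43.259891510009766), 25.71967315673828) [0.5499 0.1284 0.1423]
arms 1356 -62.287304 0.5585266 0.1132578 [0.5093 0.0565 0.1066] [0.5929 0.1997 0.2876]
```

View pics/c.png

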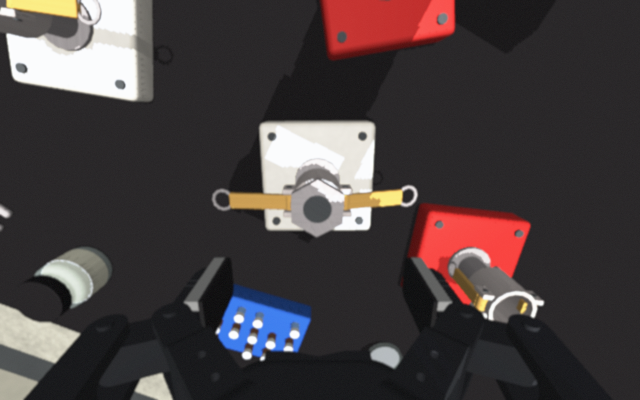

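The wrist view shows the hex adapter at (317,205) midway between the fingers, with both arms level along the closing line. Offset is about 1 mm, so I can lower straight down.

Request:
jog_arm --plan "0 0 0 0 0 1.5 0;0 0 0 0 0 2 0;0 0 0 0 0 2 0;0 0 0 0 0 1.5 0;0 0 0 0 0 0.8 0;0 0 0 0 0 0.8 0;0 0 0 0 0 0.8 0;0 0 0 0 0 0.8 0;0 0 0 0 0 0.8 0;0 0 0 0 0 0.8 0" --grip_force 40

```text
time_s: 3.88
position: [0.5509, 0.1295, 0.1129]
tool_rot: [[-0.888, -0.459, 0.001], [-0.459, 0.888, 0.0], [-0.001, -0.0, -1.0]]
ft_force: [0.1, -0.6, 0.3]
grip_width: 0.0854
gripper_force: 0.0
```

```bash
python3 -c "from m import *; meas('d',('wrist','scene'))"
```

```text
3.8833 [0.5509 0.1295 0.1129] 117.33669534314087 [ 0.0006  0.     -1.    ] [   1.2475   29.7106   82.1481   -0.0007   68.1052 -116.089 ] [ 0.1151 -0.576   0.2785]
box ((550.4629516601562, 128.6708984375), (126.96735382080078, 127.94634246826172), 27.386796951293945)
top 9056 ((544.6680908203125, 126.22163391113281), 56.43284606933594) ((549.7059936523438, 130.73011779785156), (48.58675765991211, 109.4097671508789), 41.82615661621094) [0.5488 0.1279 0.1424]
arms 3348 -62.129932 0.5535942 0.12039104 [0.5093 0.056  0.106 ] [0.5939 0.2    0.1427]
box ((552.9093627929688, 131.279296875), (128.04547119140625, 128.26722717285156), 27.637065887451172)
top 436 ((554.9713134765625, 133.41062927246094), 55.75507354736328) ((552.7351684570312, 131.19114685058594), (43.7730712890625, 106.87699127197266), 44.78477096557617) [0.5538 0.1322 0.1423]
arms 319 -62.818012 0.5507188 0.13512707 [0.5127 0.0572 0.108 ] [0.5922 0.2022 0.3756]
```

View pics/d.png

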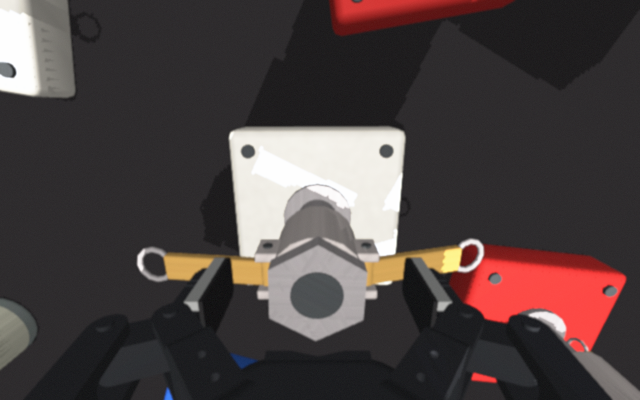

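The wrist view shows the hex at (317,293), symmetric between the fingers (about 87 px each side). Fingers sit over the arms outside the ears. Continuing down slowly.

Request:
jog_arm --plan "0 0 0 0 0 0.5 0;0 0 0 0 0 0.5 0;0 0 0 0 0 0.5 0;0 0 0 0 0 0.5 0;0 0 0 0 0 0.5 0;0 0 0 0 0 0.5 0;0 0 0 0 0 0.4 0;0 0 0 0 0 0 0;0 0 0 0 0 0 0"

```text
time_s: 4.73
position: [0.5516, 0.1296, 0.0799]
tool_rot: [[-0.888, -0.459, 0.003], [-0.459, 0.888, 0.0], [-0.002, -0.001, -1.0]]
ft_force: [2.5, 1.4, 1.0]
grip_width: 0.0857
gripper_force: 1.8
```

```bash
python3 - <<'E'
from h import *
s=env.observe(); print(s["wrist_torque"],s["ft_force"])
t=[imaging.get_image(c)["pixels"] for c in ("wrist","scene","side")]
w=t[0]; a=cv2.resize(t[1][190:290,257:377],(400,333),interpolation=cv2.INTER_CUBIC); b=cv2.resize(t[2][130:230,305:425],(400,333),interpolation=cv2.INTER_CUBIC)
save("e",np.vstack([np.hstack([a,b]),cv2.resize(w[140:,100:540],(800,260*800//440//2*1))])[:600])
E
```

```text
[ 0.03871671 -0.4418701   0.03188769] [2.4958527  1.42176414 1.00839057]
```

View pics/e.png

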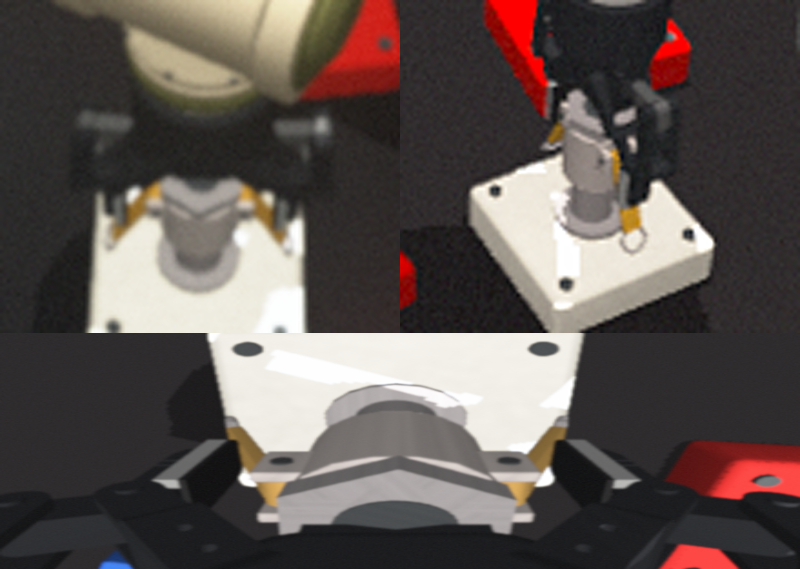

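Both arms are folded down evenly inside the fingers and the adapter is still in place. Now the squeeze.

Request:
jog_arm --plan "0 0 0 0 0 0 20;0 0 0 0 0 0 35;0 0 0 0 0 0 50;0 0 0 0 0 0 60;0 0 0 0 0 0 70;0 0 0 0 0 0 80;0 0 0 0 0 0 90;0 0 0 0 0 0 100;0 0 0 0 0 0 100;0 0 0 0 0 0 100" --grip_force 40

```text
time_s: 5.72
position: [0.551, 0.129, 0.08]
tool_rot: [[-0.888, -0.46, 0.001], [-0.46, 0.888, -0.001], [-0.001, -0.002, -1.0]]
ft_force: [-0.1, -2.7, 7.3]
grip_width: 0.0601
gripper_force: 41.5
```

The opening reads 60.1 mm, which is both arms home. Release and rise.

Request:
jog_arm --plan "0 0 0 0 0 0 60;0 0 0 0 0 0 0;0 0 0 0 0 0 0;0 0 0 0 0 0 0;0 0 0 0 0 0 0;0 0 0 0 0 -0.8 0;0 0 0 0 0 -1.5 0;0 0 0 0 0 -2.5 0;0 0 0 0 0 -3 0;0 0 0 0 0 -3 0"

```text
time_s: 6.55
position: [0.5503, 0.1295, 0.1889]
tool_rot: [[-0.888, -0.459, -0.001], [-0.459, 0.888, 0.0], [0.001, 0.0, -1.0]]
ft_force: [0.3, -0.4, -0.5]
grip_width: 0.0852
gripper_force: 0.0
```

Request:
jog_arm --plan "0 0 0 0 0 -3 0;0 0 0 0 0 -3 0;0 0 0 0 0 -2 0;0 0 0 0 0 0 0;0 0 0 0 0 0 0"

```text
time_s: 6.97
position: [0.5508, 0.1296, 0.2685]
tool_rot: [[-0.888, -0.46, 0.002], [-0.46, 0.888, 0.0], [-0.002, -0.001, -1.0]]
ft_force: [0.0, 0.7, 0.1]
grip_width: 0.0853
gripper_force: 0.0
```

```bash
python3 - <<'E'
from m import *
meas("f0",("wrist","scene"))
t=[imaging.get_image(c)["pixels"] for c in ("wrist","scene","side")]
r=lambda p:cv2.resize(p,(400,300),interpolation=cv2.INTER_CUBIC)
save("f",np.vstack([np.hstack([r(t[1][200:290,257:377]),r(t[2][140:230,305:425])]),np.hstack([r(t[0][100:250,220:420]),r(t[0])])]))
E
```

```text
6.9667 [0.5508 0.1296 0.2685] 117.3555317741926 [ 0.0022  0.0001 -1.    ] [   1.2515   22.0648   67.7545    0.0008   90.0556 -116.1041] [0.0014 0.6768 0.092 ]
box ((550.5435791015625, 128.74380493164062), (128.40353393554688, 127.85152435302734), 27.534557342529297)
top 1772 ((550.6781005859375, 129.01742553710938), 24.66073989868164) ((550.60009765625, 129.16604614257812), (48.59850311279297, 42.800018310546875), 26.603431701660156) [0.55   0.1287 0.1423]
arms 80 -62.718147 0.55084544 0.12914076 [0.5333 0.1023 0.1225] [0.5694 0.1561 0.126 ]
box ((552.9349975585938, 130.8129425048828), (127.30787658691406, 129.03042602539062), 27.598447799682617)
top 427 ((550.7259521484375, 130.34463500976562), 25.22003936767578) ((551.0430908203125, 130.49136352539062), (47.89796829223633, 44.62831115722656), 86.0701675415039) [0.553  0.1303 0.1422]
arms 18 -63.373737 0.5519423 0.1300912 [0.5363 0.1044 0.122 ] [0.5671 0.1551 0.1256]
```

View pics/f.png

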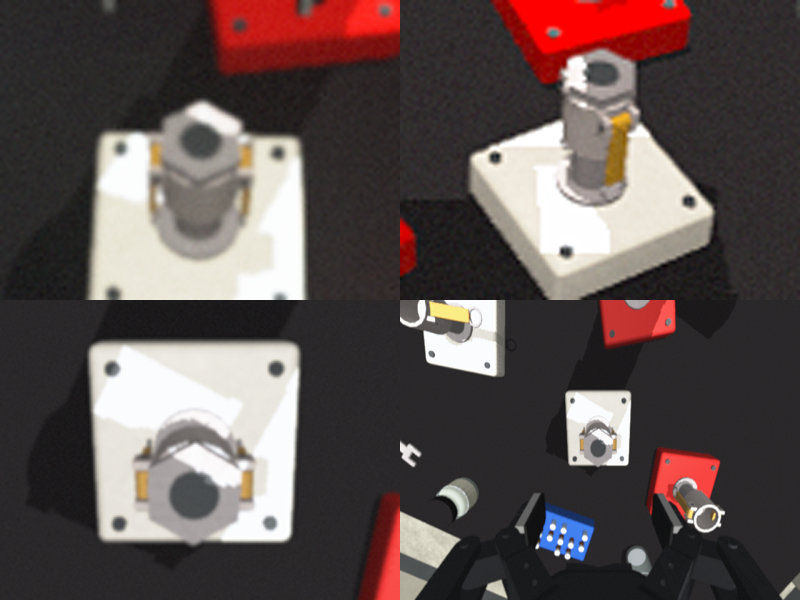

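All views show both arms hanging straight down against the coupler. The adapter is seated (top at 142 mm, unchanged), and the robot is clear.

```bash
python3 -c "from rig import job; print(job.close_job())"
```

```text
the job is handed in; nothing more can be done
None
```

I locked the white coupler holding the adapter and handed the job in: both cam arms folded down together and were squeezed home (60.1 mm over the outer faces), and the adapter stayed seated.

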